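# Line up the liquid-egg bottles in the infeed lane

## Robot

A 6-joint arm with a two-finger parallel gripper is mounted at the origin on the work surface. World frame = base frame: x ahead of the robot, y to its left, z up, the work surface at z = 0. Lengths are in m, angles in rad, forces in N, time in s.
With the tool pointing down it reaches from about 0.35 to 0.925 m from the base axis. Payload 6.4 kg.
Tool frame: the origin (TCP) lies midway between the tips of the shut fingers; the grasp point (between the pads) lies 19 mm behind it; z points along the fingers, y is the line along which they close (so a half turn about z gives the same grasp; the last joint's range is limited). The gripper opens to 94 mm and grips with 3 to 60 N. Pads are 16 mm wide; open, the fingers measure 119 mm over their backs; the gripper's body (75 mm by 177 mm) begins 78 mm behind the grasp point.
Start: joints at [-1.302, 0.245, 1.558, -0, 1.339, -0.174], TCP at [0.279, -0.587, 0.205] pointing down, gripper open.
Joint ranges: [-3.13, 3.13], [-1.02, 2.26], [0.13, 2.54], [-0.95, 4.09], [0.21, 2.88], [-2.74, 2.74]. Speed limits (rad/s): [2.57, 2.57, 3.14, 3.14, 3.14, 3.14].

## Interface

Orientations are given as [roll, pitch, yaw] about the fixed x, y, z axes, in that order (R = Rz(yaw) Ry(pitch) Rx(roll)).
In Python, from bench import sensors, get_image, calibration, bot gives the robot as it stands.
- The arm moves only by the tool drive_tool, never from a script. Its argument "rows" is a list of rows, each an object of numbers: "tx", "ty", "tz": the shift along the tool's x, y, z in units of 25 mm (1.0 is 25 mm); "rx", "ry", "rz": the turn, a rotation vector about the tool's x, y, z in units of 6 degrees (1.0 is 6 degrees); "claw": the closure in counts, from 0 (fully open) to 255 (shut). In form: [{"tx": .., "ty": .., "tz": .., "rx": .., "ry": .., "rz": .., "claw": ..}, ...]. A call has 1 to 12 rows; each row is the pose to reach, as a shift and turn from the pose commanded when the call began, along the tool's axes at that moment; what a row does not reach only later rows make up. A row lasts 1/10 s, in which the tool goes at most 50 mm and 8.59 degrees, less where a joint would pass 70% of its speed; a pose out of reach is approached as far as the arm can. A call with a gripper value outside its range is refused whole. The fingers move at their own pace and stop on an object; "grip_force" is the grip in N (left out, the last holds). Time passes only in rows, so rows that repeat a pose let the fingers close. It gives the time, the measured TCP pose, the force, the opening and the grip force at its end, in the units of the state.
- sensors.state(): the state, without advancing time (a new reading comes with each control period).
- get_image(name): name is "scene" or "top" or "wrist"; returns the picture (384x512x3 uint8, red, green, blue); there is no depth.
- calibration(name): a dict with "vfov" (degrees; the focal length in pixels is half the picture's height over the tangent of half this angle, whatever the lens; pixels are square), "cx", "cy" (the principal point, pixels), "pose" (4x4, takes a point from camera to world coordinates); the wrist camera has in their place "hand_eye" (4x4, takes a point from camera to tool coordinates, whose origin is the TCP and whose axes are the flange's). Camera axes: x right, y down, z forward; pixel columns grow to the right and rows downward; lengths in m; the calibration is good to about 2 mm. A picture is of the moment at which its call begins: read the wrist's pose just before it. calibration takes no time and is no camera call.
- bot.job_done(): hands the job in; it is judged then, once.
The state is a dict: "clock": time; "q": joint angles; "dq": joint speeds; "joint_efforts": joint torques, N m; "tool_pos": TCP position; "tcp_rot": TCP orientation; "wrist_force": force on the tool from outside, world axes, zero at the start; "wrist_torque": the same for the moment, N m; "opening": finger opening in m; "grasp_force": force on a finger pad.
Only numpy, scipy, OpenCV 4.12 (cv2) and the standard library are available. Lean on these libraries where they do the work, as an engineer would, in place of code of your own. Each camera call takes 0.05 s, during which the arm holds its last target. There are 200 camera calls.

## Task

Stand the fallen bottle up on the bench and let go of it so that it stands by itself, then get all three white square bottles standing in single file between the lane's guide rails and push the row in until the bottles touch one another and the backing plate is fully back against its stop. Do not knock over the two standing bottles, and leave everything else on the bench where it is.

Things in the scene. Friction and masses are not known exactly. Their poses are not given: they have to be found in the camera images.
- bottle_mid: square white liquid-egg bottle with a paper band and a round grey cap: body 50 x 50 mm in plan and 88 mm tall, shoulder to 98 mm, cap 34 mm across, top at 120 mm; about 0.23 kg. Origin: centre of its underside; z runs from the underside to the cap, x and y are square to its flat sides. This one stands upright in front of the lane.
- bottle_side: square white liquid-egg bottle with a paper band and a round grey cap: body 50 x 50 mm in plan and 88 mm tall, shoulder to 98 mm, cap 34 mm across, top at 120 mm; about 0.23 kg. Origin: centre of its underside; z runs from the underside to the cap, x and y are square to its flat sides. This one stands upright to the left or right of the lane.
- bottle_fallen: square white liquid-egg bottle with a paper band and a round grey cap: body 50 x 50 mm in plan and 88 mm tall, shoulder to 98 mm, cap 34 mm across, top at 120 mm; about 0.23 kg. Origin: centre of its underside; z runs from the underside to the cap, x and y are square to its flat sides. This one lies on one flat side, on the other side of the lane, its cap roughly away from the robot.
- lane: fixed steel lane. Origin: on the bench, on the lane's centre line, where the straight rails begin; +x runs into the lane, z up. Rails 45 mm tall, 6 mm thick, 56 mm apart inside, straight from x = 0 to 215 mm, flaring in front to about 90 mm inside width at x = -38 mm. The floor is the bench. A tight row of three with the follower fully back has its bottle centres at x = 160, 110 and 60 mm.
- bar_front (a point): front end of the lane's hold-down bar (lane x = 60 mm), at its underside 130 mm above the bench. The bar, 14 mm wide and 12 mm thick, runs over the centre line from there to lane x = 205 mm. Two arches 150 mm tall carry it at lane x = 90 and 175 mm; their posts stand outside the rails, up to 44 mm from the centre line.
- follower (a joint): backing plate (follower) across the lane, 48 mm wide, 82 mm tall, stiff to push (about 3 N) and staying where it is left; metres it has been pushed into the lane: 0 = forward, face at lane x = 125 mm; 0.060 = fully back against its hard stop, face at lane x = 185 mm.
- follower_face (a point): centre of the follower's face towards the lane mouth, 40 mm above the bench.
- eggbox: cardboard egg box 100 x 150 mm with six eggs, 75 mm tall, not part of the job. Origin: centre of its underside.
- eggcup: white china egg cup 48 mm across, 45 mm tall, not part of the job. Origin: centre of its underside.
- gauge: flat aluminium egg gauge plate 90 x 50 x 8 mm lying flat, not part of the job. Origin: centre of its underside.
- labelroll: roll of paper labels 90 mm across, 60 mm tall, not part of the job. Origin: centre of its underside.
- spray: blue bottle of cleaner 64 mm across, 170 mm tall, not part of the job. Origin: centre of its underside.
- scraper: blue-handled spatula 200 mm long lying flat, along its x, not part of the job. Origin: centre of its underside as it lies.
- tub: open metal bowl 90 mm across, 70 mm tall, not part of the job. Origin: centre of its underside.

How it is judged:
On the way:
1. the fallen bottle has been stood upright on the bench and let go (angle between bottle_fallen's own z axis and vertical below 0.08 rad and height (world z) of bottle_fallen below 0.006 m and contact force between each of the fingers, the arm and bottle_fallen below 0.1 N and linear speed of bottle_fallen below 0.02 m/s), for 0.2 s.
At the end, for the whole second after the job is handed in: Follower pushed back at least 56 of its 60 mm; all three bottles upright (within 0.08 rad) on the bench between the rails, centres within 8 mm of the lane's centre line and 53 to 168 mm into the lane (a row with a few millimetres of play at most), at rest (value of joint follower above 0.056 m and x of bottle_mid in the frame of lane between 0.053 and 0.168 m and y of bottle_mid in the frame of lane between -0.008 and 0.008 m and angle between each of bottle_mid, bottle_side, bottle_fallen's own z axis and vertical below 0.08 rad and height (world z) of each of bottle_mid, bottle_side, bottle_fallen below 0.006 m and linear speed of each of bottle_mid, bottle_side, bottle_fallen below 0.02 m/s and x of bottle_side in the frame of lane between 0.053 and 0.168 m and y of bottle_side in the frame of lane between -0.008 and 0.008 m and x of bottle_fallen in the frame of lane between 0.053 and 0.168 m and y of bottle_fallen in the frame of lane between -0.008 and 0.008 m); the robot touches nothing.
It fails at once if a bottle that was standing is knocked over (tilted past 0.6 rad) (angle between any of bottle_mid, bottle_side's own z axis and vertical above 0.6 rad).
It fails at once if a bystander is moved by more than 30 mm (distance of any of eggbox, eggcup, gauge, labelroll, spray, scraper, tub from where it was at the start of the episode above 0.03 m).
It also fails if it takes over 72 s, if anything falls off the work surface, if the arm or the gripper's body presses on something with over 40 N, if the wrist force passes 120 N, or if a joint passes its speed limit or range.

## Working session

There is one attempt and no reset: what is moved stays moved. The work goes in short steps, Python scripts to look and compute and a tool call to move; the robot and the scene stay as the last step left them, time stands still between calls to the robot, and variables do not carry over. Pictures are saved under pics/ and viewed, at most 10 in all, crops included, and the job is handed in when it is done.

Besides the shell and the picture viewer there is one more tool, called after "Emit:" as name(argument=value, ...), one argument or row to a line, values as JSON. drive_tool: Moves the arm, as the interface text tells. Its arguments: {"type":"object","properties":{"rows":{"type":"array","items":{"type":"object","properties":{"tx":{"type":"number"},"ty":{"type":"number"},"tz":{"type":"number"},"rx":{"type":"number"},"ry":{"type":"number"},"rz":{"type":"number"},"claw":{"type":"number"}}}},"grip_force":{"type":"number"}},"required":["rows"]}

```bash
mkdir -p pics; ls; python3 - <<'E'
from bench import sensors,get_image,calibration
import cv2,json,numpy as np
np.set_printoptions(precision=4,suppress=True)
print(sensors.state())
for n in ["scene","top"]:
    im=get_image(n); cv2.imwrite(f"pics/{n}0.png",im[:,:,::-1]); c=calibration(n);print(n,c)
print(calibration("wrist"))
E
```

```text
pics
{'clock': 0.0, 'q': array([-1.3021,  0.2458,  1.559 , -0.    ,  1.3387, -0.1741]), 'dq': array([ 0.0009,  0.001 , -0.0006, -0.0003,  0.0007,  0.0002]), 'joint_efforts': array([  0.0012, -41.5824, -31.4605,   0.0686,   0.0332,  -0.0001]), 'tool_pos': array([ 0.2784, -0.5867,  0.2044]), 'tcp_rot': array([-3.1397, -0.0003,  0.4428]), 'wrist_force': array([ 0.0148,  0.0999, -0.2741]), 'wrist_torque': array([0.0079, 0.0123, 0.005 ]), 'grasp_force': 0.0, 'opening': 0.09421762208278828}
scene {'vfov': 53.101654679112734, 'cx': 257.1806652757523, 'cy': 191.89146762154436, 'pose': array([[-0.845 ,  0.444 , -0.2981,  0.8573],
       [ 0.5346,  0.7147, -0.451 ,  0.5381],
       [ 0.0129, -0.5404, -0.8413,  1.1131],
       [ 0.    ,  0.    ,  0.    ,  1.    ]])}
top {'vfov': 51.565930987099044, 'cx': 258.5665870189528, 'cy': 192.70481417107214, 'pose': array([[-0.025 , -0.993 ,  0.1154,  0.3739],
       [-0.9995,  0.027 ,  0.0153, -0.0216],
       [-0.0183, -0.115 , -0.9932,  1.2302],
       [ 0.    ,  0.    ,  0.    ,  1.    ]])}
{'vfov': 62.90942662165715, 'cx': 253.39940543872126, 'cy': 191.30429745066033, 'hand_eye': array([[-0.0001, -0.9648, -0.2631,  0.0771],
       [ 1.    ,  0.0001, -0.0008,  0.0003],
       [ 0.0008, -0.2631,  0.9648, -0.1799],
       [ 0.    ,  0.    ,  0.    ,  1.    ]])}
```

View pics/top0.png

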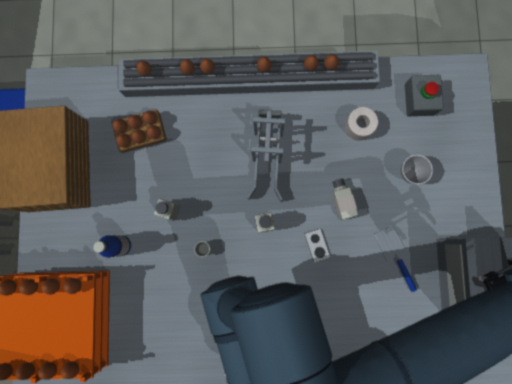

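View pics/scene0.png

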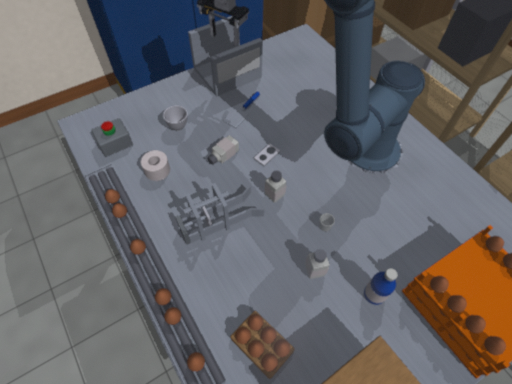

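The top view shows the lane running away from the robot (mouth about (268,198)). The mid bottle is at (264,222), the side bottle at (165,208), the fallen bottle at (345,200) with its cap up and left, and the gauge at (318,244). I'll zoom in to measure.

```bash
cat > h.py <<'E'
import numpy as np,cv2
from bench import sensors,get_image,calibration
np.set_printoptions(precision=4,suppress=True)
def cam(n,st=None):
    c=calibration(n); f=192/np.tan(np.radians(c["vfov"])/2)
    if n=="wrist":
        from scipy.spatial.transform import Rotation as R
        T=np.eye(4); T[:3,:3]=R.from_euler('xyz',st['tcp_rot']).as_matrix(); T[:3,3]=st['tool_pos']
        P=T@c["hand_eye"]
    else: P=c["pose"]
    return P,f,c["cx"],c["cy"]
def px2w(C,u,v,z):
    P,f,cx,cy=C; d=P[:3,:3]@[(u-cx)/f,(v-cy)/f,1]; return P[:3,3]+d*(z-P[2,3])/d[2]
def w2px(C,p):
    P,f,cx,cy=C; q=P[:3,:3].T@(np.asarray(p)-P[:3,3]); return np.array([cx+f*q[0]/q[2],cy+f*q[1]/q[2]])
E
python3 - <<'E'
import cv2
im=cv2.imread("pics/top0.png")
a=cv2.resize(im[100:265,225:365],None,fx=5,fy=5,interpolation=cv2.INTER_CUBIC)[:, :]
a=cv2.resize(im[100:250,235:365],None,fx=4,fy=4,interpolation=cv2.INTER_CUBIC)
b=cv2.resize(im[190:265,145:215],None,fx=4,fy=4,interpolation=cv2.INTER_CUBIC)
import numpy as np
o=np.zeros((600,800,3),np.uint8); o[:600,:520]=a; o[:300,520:800]=b
cv2.imwrite("pics/z0.png",o)
E
```

```text
(no output)
```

View pics/z0.png

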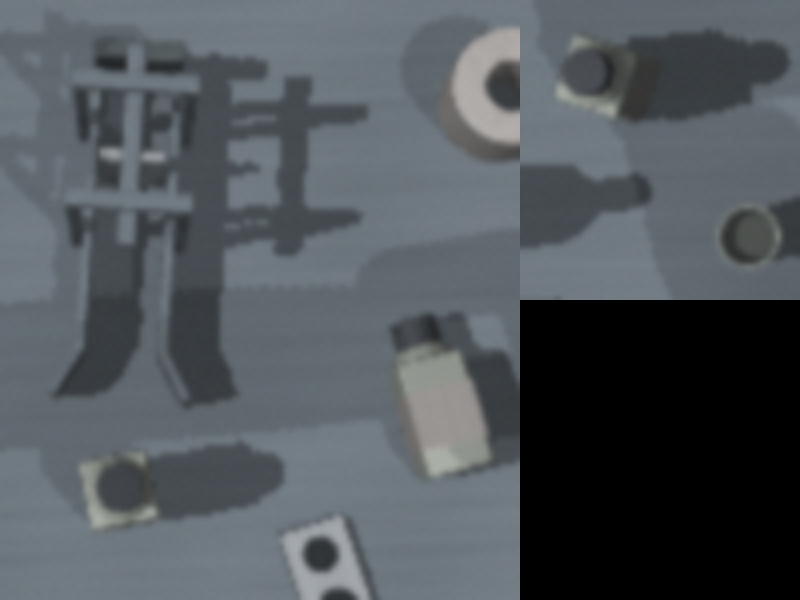

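Bar end at crop (126,241), bar back (135,45), rails' straight starts about (80,345)/(162,350). Mid cap is (124,486), side cap (587,70), fallen top-face corners (397,362),(464,348),(492,460),(428,478). Next I'll convert these to world coordinates.

```bash
python3 - <<'E'
from h import *
C=cam("top")
def A(x,y,z): return px2w(C,235+(x+.5)/4-.5,100+(y+.5)/4-.5,z)
def B(x,y,z): return px2w(C,145+(x-519.5)/4-.5,190+(y+.5)/4-.5,z)
def pr(n,l): 
    print(n); print(np.array(l))
pr("bar f,b",[A(126,241,.142),A(135,45,.142)])
pr("railL, R",[A(80,345,.045),A(85,225,.045),A(162,350,.045),A(170,225,.045)])
pr("flare",[A(57,395,0),A(185,403,.045)])
pr("arches ctr",[A(129,200,.150),A(136,83,.150)])
pr("follower top",[A(100,155,.082),A(165,157,.082)])
pr("mid cap,corners",[A(124,486,.12)]+[A(*p,.088) for p in [(80,463),(146,453),(157,518),(92,528)]])
pr("side",[B(587,70,.12)]+[B(*p,.088) for p in [(575,37),(635,55),(617,115),(557,97)]])
pr("fallen",[A(415,333,.025)]+[A(*p,.05) for p in [(397,362),(464,348),(492,460),(428,478)]])
pr("gauge",[A(280,535,.008),A(345,513,.008)])
pr("eggcup",[B(749,236,.045)]); pr("roll",[A(510,85,.06)])
E
```

```text
bar f,b
[[ 0.5917 -0.0282  0.142 ]
 [ 0.732  -0.0384  0.142 ]]
railL, R
[[ 0.5326  0.0079  0.045 ]
 [ 0.6243  0.002   0.045 ]
 [ 0.5271 -0.0536  0.045 ]
 [ 0.6225 -0.0625  0.045 ]]
flare
[[ 0.4999  0.0279  0.    ]
 [ 0.4867 -0.0696  0.045 ]]
arches ctr
[[ 0.6189 -0.031   0.15  ]
 [ 0.702  -0.0382  0.15  ]]
follower top
[[ 0.6688 -0.0111  0.082 ]
 [ 0.6659 -0.0591  0.082 ]]
mid cap,corners
[[ 0.4226 -0.0222  0.12  ]
 [ 0.4413  0.0089  0.088 ]
 [ 0.4473 -0.0387  0.088 ]
 [ 0.4006 -0.0452  0.088 ]
 [ 0.3946  0.0014  0.088 ]]
side
[[0.4695 0.2698 0.12  ]
 [0.4965 0.287  0.088 ]
 [0.4822 0.2434 0.088 ]
 [0.4391 0.2564 0.088 ]
 [0.4533 0.2999 0.088 ]]
fallen
[[ 0.5375 -0.2472  0.025 ]
 [ 0.5127 -0.2281  0.05  ]
 [ 0.5218 -0.2784  0.05  ]
 [ 0.4379 -0.2947  0.05  ]
 [ 0.4258 -0.2469  0.05  ]]
gauge
[[ 0.3871 -0.1403  0.008 ]
 [ 0.4026 -0.1905  0.008 ]]
eggcup
[[0.3495 0.1687 0.045 ]]
roll
[[ 0.7192 -0.321   0.06  ]]
```

Emit:
drive_tool(
  rows=[
    {"tz":-3.8,"claw":0},
    {"tx":16.6,"ty":-17.2,"tz":-3.8,"rz":4.95},
    {"tx":16.6,"ty":-17.2,"tz":-3.8,"rz":4.95},
    {"tx":16.6,"ty":-17.2,"tz":-3.8,"rz":4.95},
    {"tx":16.6,"ty":-17.2,"tz":-3.8,"rz":4.95},
    {"tx":16.6,"ty":-17.2,"tz":-3.8,"rz":4.95},
    {"tx":16.6,"ty":-17.2,"tz":-3.8,"rz":4.95},
    {"tx":16.6,"ty":-17.2,"tz":-3.8,"rz":4.95},
    {"tx":16.6,"ty":-17.2,"tz":-3.8,"rz":4.95},
    {"tx":16.6,"ty":-17.2,"tz":-3.8,"rz":4.95},
    {"tx":16.6,"ty":-17.2,"tz":-3.8,"rz":4.95},
    {"tx":16.6,"ty":-17.2,"tz":-3.8,"rz":4.95},
  ],
)

```text
validation failed for argument at $.ro...
```

Emit:
drive_tool(
  rows=[
    {"tx":0},
    {"tx":0},
    {"tx":0},
  ],
)

```text
validation failed for argument at $.ro...
```

```bash
python3 - <<'E'
from h import *
s=sensors.state(); im=get_image("wrist"); cv2.imwrite("pics/w1.png",im[:,:,::-1])
np.savez("w1.npz",tool_pos=s['tool_pos'],tcp_rot=s['tcp_rot']); print(s['clock'],s['tool_pos'],s['tcp_rot'],s['q'])
cv2.imwrite("pics/w1b.png",cv2.resize(im[:,:,::-1],(800,600),interpolation=cv2.INTER_CUBIC))
E
```

```text
0.1 [ 0.2784 -0.5868  0.2045] [-3.1399 -0.0003  0.4428] [-1.3021  0.2457  1.5589 -0.      1.3387 -0.1741]
```

View pics/w1b.png

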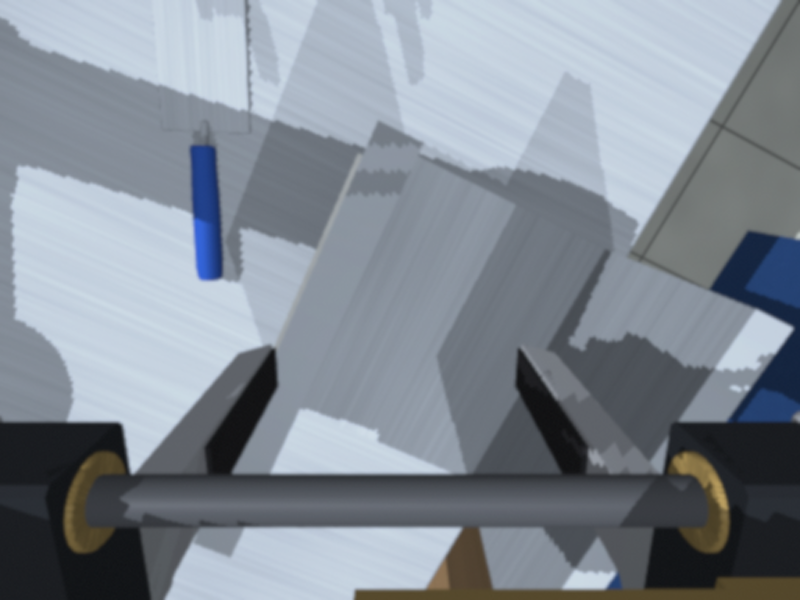

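The moves were refused, because rows need all seven fields. This picture only shows the start area with the scraper at (205,210). Retrying with complete rows.

Emit:
drive_tool(
  rows=[
    {"tx":0,"ty":0,"tz":-3.8,"rx":0,"ry":0,"rz":0,"claw":0},
    {"tx":16.6,"ty":-17.2,"tz":-3.8,"rx":0,"ry":0,"rz":4.95,"claw":0},
    {"tx":16.6,"ty":-17.2,"tz":-3.8,"rx":0,"ry":0,"rz":4.95,"claw":0},
    {"tx":16.6,"ty":-17.2,"tz":-3.8,"rx":0,"ry":0,"rz":4.95,"claw":0},
    {"tx":16.6,"ty":-17.2,"tz":-3.8,"rx":0,"ry":0,"rz":4.95,"claw":0},
    {"tx":16.6,"ty":-17.2,"tz":-3.8,"rx":0,"ry":0,"rz":4.95,"claw":0},
    {"tx":16.6,"ty":-17.2,"tz":-3.8,"rx":0,"ry":0,"rz":4.95,"claw":0},
    {"tx":16.6,"ty":-17.2,"tz":-3.8,"rx":0,"ry":0,"rz":4.95,"claw":0},
    {"tx":16.6,"ty":-17.2,"tz":-3.8,"rx":0,"ry":0,"rz":4.95,"claw":0},
    {"tx":16.6,"ty":-17.2,"tz":-3.8,"rx":0,"ry":0,"rz":4.95,"claw":0},
    {"tx":16.6,"ty":-17.2,"tz":-3.8,"rx":0,"ry":0,"rz":4.95,"claw":0},
    {"tx":16.6,"ty":-17.2,"tz":-3.8,"rx":0,"ry":0,"rz":4.95,"claw":0},
  ],
)

```text
clock: 1.35
tool_pos: [0.4536, -0.0655, 0.2969]
tcp_rot: [3.141, -0.0, -0.076]
wrist_force: [0.6, -0.4, -0.9]
opening: 0.094
grasp_force: 0.0
```

Emit:
drive_tool(
  rows=[
    {"tx":0,"ty":-1,"tz":0,"rx":0,"ry":0,"rz":0,"claw":0},
    {"tx":0,"ty":-1,"tz":0,"rx":0,"ry":0,"rz":0,"claw":0},
    {"tx":0,"ty":-1,"tz":0,"rx":0,"ry":0,"rz":0,"claw":0},
  ],
)

```text
clock: 1.65
tool_pos: [0.4553, -0.0427, 0.2965]
tcp_rot: [3.141, 0.0, -0.075]
wrist_force: [-0.4, -0.7, -0.5]
opening: 0.0942
grasp_force: 0.0
```

```bash
python3 - <<'E'
from h import *
s=sensors.state(); im=get_image("wrist"); cv2.imwrite("pics/w2.png",im[:,:,::-1])
np.savez("w2.npz",tool_pos=s['tool_pos'],tcp_rot=s['tcp_rot']); print(s['clock'],s['tool_pos'],s['tcp_rot'],s['q'])
cv2.imwrite("pics/w2b.png",cv2.resize(im[:,:,::-1],(800,600),interpolation=cv2.INTER_CUBIC))
E
```

```text
1.65 [ 0.4553 -0.0427  0.2965] [ 3.1412  0.0005 -0.0746] [-0.342  -0.2916  1.9204 -0.0005  1.5131  1.3034]
```

View pics/w2b.png

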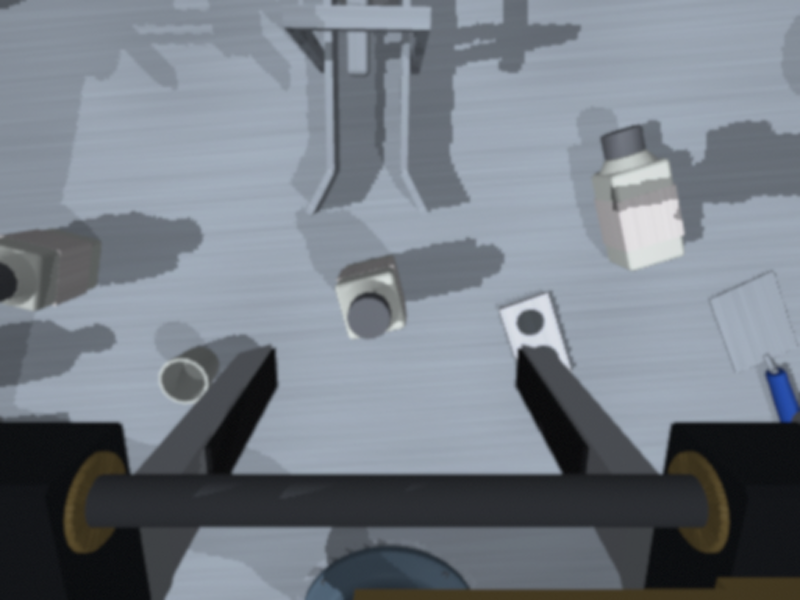

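Wrist view: mid cap at (370,315), bar front at (357,74), inner rail edges at x=338 and 402, fallen top face near (600,188),(668,160),(683,252),(632,269), cap around (624,142).

```bash
python3 - <<'E'
from h import *
C=cam("wrist",np.load("w2.npz"))
def A(x,y,z): return px2w(C,(x+.5)/1.5625-.5,(y+.5)/1.5625-.5,z)
print("bar",A(357,74,.13))
print("railL",A(338,100,.045),A(338,166,.045),"R",A(403,100,.045),A(403,166,.045))
print("mouth",A(315,212,.0),A(427,210,.0))
print("mid",A(370,315,.12)); print(np.array([A(*p,.088) for p in [(337,283),(392,264),(405,325),(348,338)]]))
print("side cap",A(2,283,.12)); print(np.array([A(*p,.088) for p in [(42,248),(35,309)]]))
print("base",A(101,275,0),A(97,232,0))
print("fallen");print(np.array([A(*p,.05) for p in [(598,182),(668,160),(683,253),(632,269)]]),A(622,129,.025))
E
```

```text
bar [ 0.5912 -0.0271  0.13  ]
railL [ 0.5872 -0.0044  0.045 ] [0.5352 0.0011 0.045 ] R [ 0.5833 -0.0576  0.045 ] [ 0.5311 -0.0539  0.045 ]
mouth [0.4948 0.0328 0.    ] [ 0.4886 -0.0746  0.    ]
mid [ 0.4242 -0.0202  0.12  ]
[[ 0.4436  0.0067  0.088 ]
 [ 0.456  -0.0391  0.088 ]
 [ 0.4036 -0.0459  0.088 ]
 [ 0.3958  0.0026  0.088 ]]
side cap [0.4696 0.2516 0.12  ]
[[0.4897 0.2385 0.088 ]
 [0.4403 0.2577 0.088 ]]
base [0.4491 0.2522 0.    ] [0.4915 0.2461 0.    ]
fallen
[[ 0.5058 -0.2174  0.05  ]
 [ 0.5194 -0.2752  0.05  ]
 [ 0.4392 -0.2939  0.05  ]
 [ 0.4281 -0.25    0.05  ]] [ 0.5479 -0.2467  0.025 ]
```

Emit:
drive_tool(
  rows=[
    {"tx":-1.33,"ty":-0.76,"tz":1,"rx":0,"ry":0,"rz":-2.05,"claw":0},
    {"tx":-1.33,"ty":-0.76,"tz":3,"rx":0,"ry":0,"rz":-2.05,"claw":0},
    {"tx":-1.33,"ty":-0.76,"tz":5,"rx":0,"ry":0,"rz":-2.05,"claw":0},
    {"tx":-1.33,"ty":-0.76,"tz":7,"rx":0,"ry":0,"rz":-2.05,"claw":0},
    {"tx":-1.33,"ty":-0.76,"tz":9,"rx":0,"ry":0,"rz":-2.05,"claw":0},
    {"tx":-1.33,"ty":-0.76,"tz":9.74,"rx":0,"ry":0,"rz":-2.05,"claw":0},
    {"tx":-1.33,"ty":-0.76,"tz":9.74,"rx":0,"ry":0,"rz":-2.05,"claw":0},
    {"tx":-1.33,"ty":-0.76,"tz":9.74,"rx":0,"ry":0,"rz":-2.05,"claw":120},
    {"tx":-1.33,"ty":-0.76,"tz":9.74,"rx":0,"ry":0,"rz":-2.05,"claw":200},
    {"tx":-1.33,"ty":-0.76,"tz":9.74,"rx":0,"ry":0,"rz":-2.05,"claw":255},
    {"tx":-1.33,"ty":-0.76,"tz":9.74,"rx":0,"ry":0,"rz":-2.05,"claw":255},
    {"tx":-1.33,"ty":-0.76,"tz":9.74,"rx":0,"ry":0,"rz":-2.05,"claw":255},
  ],
  grip_force=15,
)

```text
clock: 2.9
tool_pos: [0.4242, -0.0213, 0.054]
tcp_rot: [3.141, -0.001, 0.139]
wrist_force: [-0.4, -1.1, 0.8]
opening: 0.0573
grasp_force: 0.0
```

Emit:
drive_tool(
  rows=[
    {"tx":0,"ty":0,"tz":0,"rx":0,"ry":0,"rz":0,"claw":255},
    {"tx":0,"ty":0,"tz":0,"rx":0,"ry":0,"rz":0,"claw":255},
    {"tx":0,"ty":0,"tz":-0.1,"rx":0,"ry":0,"rz":0,"claw":255},
    {"tx":0.6,"ty":0.1,"tz":-0.1,"rx":0,"ry":0,"rz":1,"claw":255},
    {"tx":1.2,"ty":0.15,"tz":-0.1,"rx":0,"ry":0,"rz":2.07,"claw":255},
    {"tx":1.89,"ty":0.2,"tz":-0.1,"rx":0,"ry":0,"rz":2.07,"claw":255},
    {"tx":1.89,"ty":0.2,"tz":-0.1,"rx":0,"ry":0,"rz":2.07,"claw":255},
    {"tx":1.89,"ty":0.2,"tz":-0.1,"rx":0,"ry":0,"rz":2.07,"claw":255},
  ],
)

```text
clock: 3.7
tool_pos: [0.4703, -0.0194, 0.0551]
tcp_rot: [-3.142, 0.002, -0.077]
wrist_force: [-0.5, 0.2, -2.0]
opening: 0.0504
grasp_force: 15.0
```

```bash
python3 - <<'E'
from h import *
s=sensors.state(); im=get_image("wrist"); 
np.savez("w3.npz",tool_pos=s['tool_pos'],tcp_rot=s['tcp_rot']); print(s['clock'],s['tool_pos'],s['tcp_rot'])
cv2.imwrite("pics/w3.png",im[:,:,::-1])
cv2.imwrite("pics/w3b.png",cv2.resize(im[0:300,56:456,::-1],(800,600),interpolation=cv2.INTER_CUBIC))
E
```

```text
3.7 [ 0.4703 -0.0194  0.0551] [-3.1415  0.002  -0.0771]
```

View pics/w3b.png

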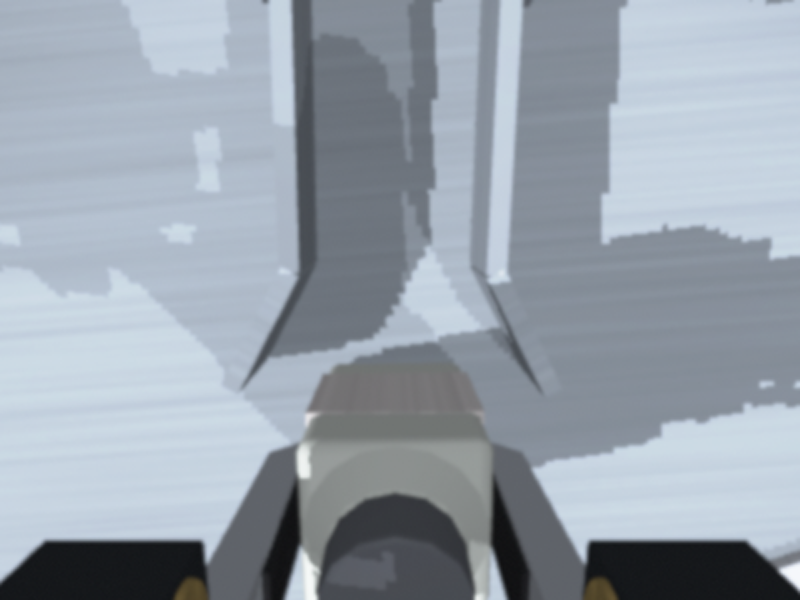

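Gripped mid bottle sits just before the mouth. Inner top rail edges run (292,5)–(299,265) on the left and (496,5)–(487,265) on the right.

```bash
python3 - <<'E'
from h import *
from scipy.spatial.transform import Rotation as R
s=np.load("w3.npz"); C=cam("wrist",s); Rt=R.from_euler('xyz',s['tcp_rot']).as_matrix()
def A(x,y,z): 
    p=px2w(C,56+(x+.5)/2-.5,(y+.5)/2-.5,z); return p, Rt.T@(p-s['tool_pos'])
for p in [(292,5),(299,265),(496,5),(487,265)]: print(*A(*p,.045))
for p in [(318,5),(317,262),(470,5),(472,262)]: print("floor",*A(*p,.0))
print("bottle base edge",*A(330,366,0.004),*A(465,366,.004)); print("shoulder",*A(300,445,.09),*A(492,445,.09),"cap",*A(394,495,.12))
E
```

```text
[ 0.6029 -0.0016  0.045 ] [ 0.1309 -0.028   0.0099]
[0.5342 0.0046 0.045 ] [ 0.0619 -0.0289  0.01  ]
[ 0.5987 -0.0563  0.045 ] [0.1308 0.0269 0.0099]
[ 0.5299 -0.0513  0.045 ] [0.0619 0.0272 0.01  ]
floor [ 0.6153 -0.0046  0.    ] [ 0.1436 -0.0259  0.0548]
floor [0.5316 0.005  0.    ] [ 0.0593 -0.0291  0.055 ]
floor [ 0.6114 -0.0551 -0.    ] [0.1436 0.0247 0.0548]
floor [ 0.5272 -0.0519  0.    ] [0.0593 0.0281 0.055 ]
bottle base edge [0.4929 0.0038 0.004 ] [ 0.0208 -0.0249  0.0511] [ 0.489  -0.0471  0.004 ] [0.0208 0.0262 0.0511]
shoulder [0.4939 0.0024 0.09  ] [ 0.0218 -0.0236 -0.0349] [ 0.4903 -0.0447  0.09  ] [ 0.0218  0.0236 -0.0349] cap [ 0.493  -0.0208  0.12  ] [ 0.0226 -0.0004 -0.0649]
```

Emit:
drive_tool(
  rows=[
    {"tx":0.5,"ty":-0.03,"tz":0,"rx":0,"ry":0,"rz":0,"claw":255},
    {"tx":1.0,"ty":-0.03,"tz":0,"rx":0,"ry":0,"rz":0,"claw":255},
    {"tx":1.5,"ty":-0.03,"tz":0,"rx":0,"ry":0,"rz":0,"claw":255},
    {"tx":2.0,"ty":-0.03,"tz":0,"rx":0,"ry":0,"rz":0,"claw":255},
    {"tx":2.5,"ty":-0.03,"tz":0,"rx":0,"ry":0,"rz":0,"claw":255},
    {"tx":3.0,"ty":-0.03,"tz":0,"rx":0,"ry":0,"rz":0,"claw":255},
    {"tx":3.5,"ty":-0.03,"tz":0,"rx":0,"ry":0,"rz":0,"claw":255},
    {"tx":3.64,"ty":-0.03,"tz":0,"rx":0,"ry":0,"rz":0,"claw":255},
    {"tx":3.64,"ty":-0.03,"tz":0.09,"rx":0,"ry":0,"rz":0,"claw":255},
    {"tx":3.64,"ty":-0.03,"tz":0.09,"rx":0,"ry":0,"rz":0,"claw":255},
  ],
)

```text
clock: 4.75
tool_pos: [0.5616, -0.0259, 0.0536]
tcp_rot: [3.142, -0.0, -0.078]
wrist_force: [0.7, -0.5, -1.4]
opening: 0.0501
grasp_force: 15.0
```

Emit:
drive_tool(
  rows=[
    {"tx":0,"ty":0,"tz":0,"rx":0,"ry":0,"rz":0,"claw":120},
    {"tx":0,"ty":0,"tz":0,"rx":0,"ry":0,"rz":0,"claw":30},
    {"tx":0,"ty":0,"tz":0,"rx":0,"ry":0,"rz":0,"claw":30},
    {"tx":0,"ty":0,"tz":0,"rx":0,"ry":0,"rz":0,"claw":30},
    {"tx":0,"ty":0,"tz":-1.5,"rx":0,"ry":0,"rz":0,"claw":0},
    {"tx":0,"ty":0,"tz":-3.5,"rx":0,"ry":0,"rz":0,"claw":0},
    {"tx":0,"ty":0,"tz":-5.5,"rx":0,"ry":0,"rz":0,"claw":0},
    {"tx":-1,"ty":-2,"tz":-7,"rx":0,"ry":0,"rz":0.5,"claw":0},
    {"tx":-2,"ty":-4,"tz":-8,"rx":0,"ry":0,"rz":1,"claw":0},
    {"tx":-3,"ty":-6,"tz":-8.5,"rx":0,"ry":0,"rz":2,"claw":0},
    {"tx":-4,"ty":-8,"tz":-9.1,"rx":0,"ry":0,"rz":2.02,"claw":0},
    {"tx":-4.97,"ty":-10,"tz":-9.1,"rx":0,"ry":0,"rz":2.02,"claw":0},
  ],
)

```text
clock: 5.95
tool_pos: [0.4746, 0.1906, 0.2772]
tcp_rot: [-3.14, -0.003, -0.29]
wrist_force: [0.9, 0.2, 0.6]
opening: 0.0942
grasp_force: 0.0
```

Emit:
drive_tool(
  rows=[
    {"tx":0,"ty":-1,"tz":0,"rx":0,"ry":0,"rz":0,"claw":0},
    {"tx":0,"ty":-1.5,"tz":0,"rx":0,"ry":0,"rz":0,"claw":0},
    {"tx":0,"ty":-1.5,"tz":0,"rx":0,"ry":0,"rz":0,"claw":0},
  ],
)

```text
clock: 6.25
tool_pos: [0.4858, 0.2257, 0.2749]
tcp_rot: [3.141, 0.001, -0.288]
wrist_force: [0.1, -0.5, -0.6]
opening: 0.0941
grasp_force: 0.0
```

```bash
python3 - <<'E'
from h import *
s=sensors.state(); im=get_image("wrist"); 
np.savez("w4.npz",tool_pos=s['tool_pos'],tcp_rot=s['tcp_rot']); print(s['clock'],s['tool_pos'],s['tcp_rot'])
cv2.imwrite("pics/w4.png",im[:,:,::-1])
cv2.imwrite("pics/w4b.png",cv2.resize(im[:,:,::-1],(800,600),interpolation=cv2.INTER_CUBIC))
E
```

```text
6.25 [0.4858 0.2257 0.2749] [ 3.1411  0.0006 -0.2876]
```

View pics/w4b.png

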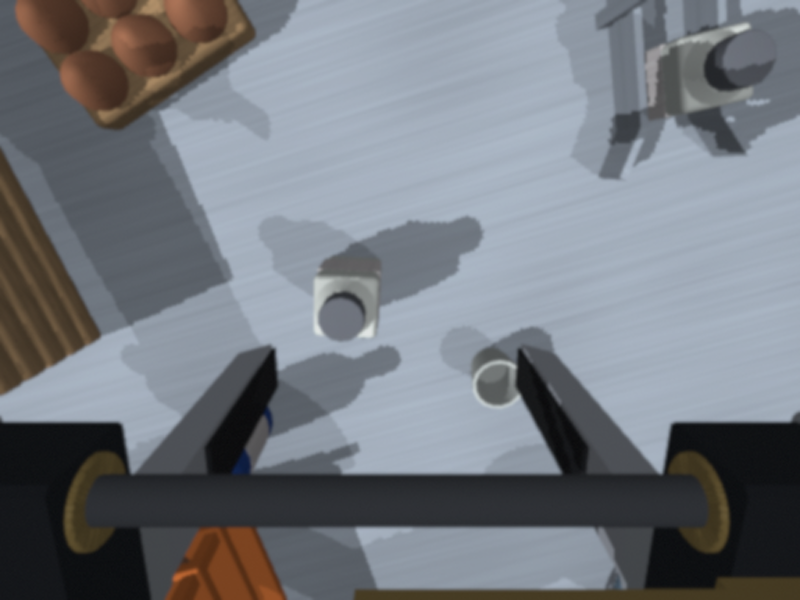

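Side bottle: cap centre (342,316), body edges at x≈314–379 and square with the picture, so yaw ≈ -0.29. The mid bottle stands in the lane.

```bash
python3 - <<'E'
from h import *
from scipy.spatial.transform import Rotation as R
s=np.load("w4.npz"); C=cam("wrist",s); Rt=R.from_euler('xyz',s['tcp_rot']).as_matrix()
def A(x,y,z): 
    p=px2w(C,(x+.5)/1.5625-.5,(y+.5)/1.5625-.5,z); return p, Rt.T@(p-s['tool_pos'])
print(*A(342,316,.12)); 
for p in [(314,275),(380,276),(379,337),(315,336)]: print(*A(*p,.088))
print("eggcup",*A(498,384,.045))
E
```

```text
[0.4711 0.2707 0.12  ] [-0.0268 -0.0391  0.1549]
[0.4999 0.2874 0.088 ] [-0.0039 -0.0633  0.1869]
[0.4848 0.2392 0.088 ] [-0.0047 -0.0128  0.1869]
[0.4377 0.2544 0.088 ] [-0.0541 -0.014   0.187 ]
[0.4529 0.3028 0.088 ] [-0.0533 -0.0647  0.1869]
eggcup [0.3494 0.1698 0.045 ] [-0.1148  0.0921  0.2301]
```

Emit:
drive_tool(
  rows=[
    {"tx":-1.12,"ty":-1.55,"tz":1,"rx":0,"ry":0,"rz":0,"claw":0},
    {"tx":-1.12,"ty":-1.55,"tz":3,"rx":0,"ry":0,"rz":0,"claw":0},
    {"tx":-1.12,"ty":-1.55,"tz":5,"rx":0,"ry":0,"rz":0,"claw":0},
    {"tx":-1.12,"ty":-1.55,"tz":7,"rx":0,"ry":0,"rz":0,"claw":0},
    {"tx":-1.12,"ty":-1.55,"tz":8.86,"rx":0,"ry":0,"rz":0,"claw":0},
    {"tx":-1.12,"ty":-1.55,"tz":8.86,"rx":0,"ry":0,"rz":0,"claw":60},
    {"tx":-1.12,"ty":-1.55,"tz":8.86,"rx":0,"ry":0,"rz":0,"claw":150},
    {"tx":-1.12,"ty":-1.55,"tz":8.86,"rx":0,"ry":0,"rz":0,"claw":255},
    {"tx":-1.12,"ty":-1.55,"tz":8.86,"rx":0,"ry":0,"rz":0,"claw":255},
    {"tx":-1.12,"ty":-1.55,"tz":8.86,"rx":0,"ry":0,"rz":0,"claw":255},
    {"tx":-1.12,"ty":-1.55,"tz":8.86,"rx":0,"ry":0,"rz":0,"claw":255},
    {"tx":-1.12,"ty":-1.55,"tz":8.86,"rx":0,"ry":0,"rz":0,"claw":255},
  ],
)

```text
clock: 7.5
tool_pos: [0.471, 0.2706, 0.0553]
tcp_rot: [-3.14, -0.002, -0.289]
wrist_force: [-1.0, -0.0, 5.9]
opening: 0.0503
grasp_force: 14.8
```

Emit:
drive_tool(
  rows=[
    {"tx":0,"ty":0,"tz":-1,"rx":0,"ry":0,"rz":0,"claw":255},
    {"tx":0.3,"ty":1,"tz":-2.4,"rx":0,"ry":0,"rz":0,"claw":255},
    {"tx":0.6,"ty":2.8,"tz":-2.4,"rx":0,"ry":0,"rz":-0.5,"claw":255},
    {"tx":1,"ty":4.6,"tz":-2.4,"rx":0,"ry":0,"rz":-1,"claw":255},
    {"tx":1.5,"ty":6.4,"tz":-2.4,"rx":0,"ry":0,"rz":-1.5,"claw":255},
    {"tx":2,"ty":8.2,"tz":-2.4,"rx":0,"ry":0,"rz":-2.02,"claw":255},
    {"tx":2.6,"ty":10,"tz":-2.4,"rx":0,"ry":0,"rz":-2.02,"claw":255},
    {"tx":3.15,"ty":11.14,"tz":-2.4,"rx":0,"ry":0,"rz":-2.02,"claw":255},
    {"tx":3.15,"ty":11.14,"tz":-2,"rx":0,"ry":0,"rz":-2.02,"claw":255},
    {"tx":3.15,"ty":11.14,"tz":-1,"rx":0,"ry":0,"rz":-2.02,"claw":255},
    {"tx":3.15,"ty":11.14,"tz":-0.2,"rx":0,"ry":0,"rz":-2.02,"claw":255},
    {"tx":3.15,"ty":11.14,"tz":-0.2,"rx":0,"ry":0,"rz":-2.02,"claw":255},
  ],
)

```text
clock: 8.7
tool_pos: [0.4635, -0.0179, 0.0561]
tcp_rot: [-3.14, 0.006, -0.077]
wrist_force: [-1.1, 0.2, -2.1]
opening: 0.0501
grasp_force: 14.9
```

Emit:
drive_tool(
  rows=[
    {"tx":0.5,"ty":0,"tz":0,"rx":0,"ry":0,"rz":0,"claw":255},
    {"tx":1.0,"ty":0,"tz":0,"rx":0,"ry":0,"rz":0,"claw":255},
    {"tx":1.5,"ty":0,"tz":0,"rx":0,"ry":0,"rz":0,"claw":255},
    {"tx":1.8,"ty":0,"tz":0,"rx":0,"ry":0,"rz":0,"claw":255},
    {"tx":2.1,"ty":0,"tz":0,"rx":0,"ry":0,"rz":0,"claw":255},
    {"tx":2.4,"ty":0,"tz":0,"rx":0,"ry":0,"rz":0,"claw":255},
    {"tx":2.7,"ty":0,"tz":0,"rx":0,"ry":0,"rz":0,"claw":255},
    {"tx":3.0,"ty":0,"tz":0,"rx":0,"ry":0,"rz":0,"claw":255},
    {"tx":3.3,"ty":0,"tz":0,"rx":0,"ry":0,"rz":0,"claw":255},
    {"tx":3.6,"ty":0,"tz":0,"rx":0,"ry":0,"rz":0,"claw":255},
    {"tx":3.95,"ty":0,"tz":0,"rx":0,"ry":0,"rz":0,"claw":255},
    {"tx":3.95,"ty":0,"tz":0.03,"rx":0,"ry":0,"rz":0,"claw":255},
  ],
)

```text
clock: 9.9
tool_pos: [0.5662, -0.0273, 0.0585]
tcp_rot: [3.141, -0.002, -0.078]
wrist_force: [-0.0, -0.4, -1.3]
opening: 0.0502
grasp_force: 14.9
```

Emit:
drive_tool(
  rows=[
    {"tx":0,"ty":0,"tz":0.1,"rx":0,"ry":0,"rz":0,"claw":255},
    {"tx":0,"ty":0,"tz":0.12,"rx":0,"ry":0,"rz":0,"claw":255},
    {"tx":0,"ty":0,"tz":0.12,"rx":0,"ry":0,"rz":0,"claw":120},
    {"tx":0,"ty":0,"tz":0.12,"rx":0,"ry":0,"rz":0,"claw":30},
    {"tx":0,"ty":0,"tz":0.12,"rx":0,"ry":0,"rz":0,"claw":30},
    {"tx":0,"ty":0,"tz":0.12,"rx":0,"ry":0,"rz":0,"claw":30},
    {"tx":0,"ty":0,"tz":-1,"rx":0,"ry":0,"rz":0,"claw":0},
    {"tx":0,"ty":0,"tz":-3,"rx":0,"ry":0,"rz":0,"claw":0},
    {"tx":0,"ty":0,"tz":-5,"rx":0,"ry":0,"rz":0,"claw":0},
    {"tx":0,"ty":0,"tz":-7,"rx":0,"ry":0,"rz":0,"claw":0},
    {"tx":0,"ty":0,"tz":-7,"rx":0,"ry":0,"rz":0,"claw":0},
  ],
)

```text
clock: 11.0
tool_pos: [0.5688, -0.0279, 0.2424]
tcp_rot: [3.139, -0.016, -0.077]
wrist_force: [1.2, -0.5, 0.7]
opening: 0.0938
grasp_force: 0.0
```

Emit:
drive_tool(
  rows=[
    {"tx":-0.5,"ty":1.8,"tz":0,"rx":0,"ry":0,"rz":-1,"claw":0},
    {"tx":-1,"ty":3.6,"tz":0,"rx":0,"ry":0,"rz":-2,"claw":0},
    {"tx":-1.5,"ty":5.4,"tz":0,"rx":0,"ry":0,"rz":-2.75,"claw":0},
    {"tx":-2,"ty":7.2,"tz":0,"rx":0,"ry":0,"rz":-2.75,"claw":0},
    {"tx":-2.73,"ty":9,"tz":0,"rx":0,"ry":0,"rz":-2.75,"claw":0},
    {"tx":-2.73,"ty":9.6,"tz":0,"rx":0,"ry":0,"rz":-2.75,"claw":0},
    {"tx":-2.73,"ty":9.6,"tz":0,"rx":0,"ry":0,"rz":-2.75,"claw":0},
    {"tx":-2.73,"ty":9.6,"tz":0,"rx":0,"ry":0,"rz":-2.75,"claw":0},
  ],
)

```text
clock: 11.8
tool_pos: [0.478, -0.2601, 0.2326]
tcp_rot: [-3.141, 0.0, 0.211]
wrist_force: [0.6, 0.0, -0.3]
opening: 0.0943
grasp_force: 0.0
```

```bash
python3 - <<'E'
from h import *
s=sensors.state(); im=get_image("wrist"); 
np.savez("w5.npz",tool_pos=s['tool_pos'],tcp_rot=s['tcp_rot']); print(s['clock'],s['tool_pos'],s['tcp_rot'],s['q'])
cv2.imwrite("pics/w5.png",im[:,:,::-1])
cv2.imwrite("pics/w5b.png",cv2.resize(im[:,:,::-1],(800,600),interpolation=cv2.INTER_CUBIC))
E
```

```text
11.8 [ 0.478  -0.2601  0.2326] [-3.1405  0.0001  0.2106] [-0.707  -0.0257  1.8014  0.0006  1.3668  0.6531]
```

View pics/w5b.png

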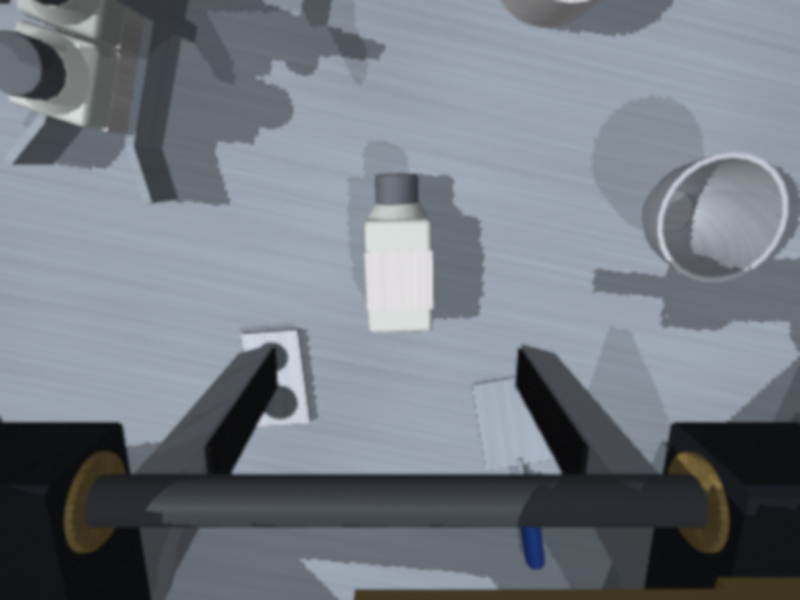

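Fallen bottle is squarely under the tool: axis near column 399, base edge at row 330, shoulder at row 221, cap top at row 174. Two bottles stand at the lane's entry.

```bash
python3 - <<'E'
from h import *
from scipy.spatial.transform import Rotation as R
s=np.load("w5.npz"); C=cam("wrist",s); Rt=R.from_euler('xyz',s['tcp_rot']).as_matrix()
def A(x,y,z): 
    p=px2w(C,(x+.5)/1.5625-.5,(y+.5)/1.5625-.5,z); return p, Rt.T@(p-s['tool_pos'])
for p in [(365,221),(430,221),(432,330),(370,330)]: print(*A(*p,.05))
print("cap",*A(397,174,.03))
E
```

```text
[ 0.5101 -0.2295  0.05  ] [ 0.0378 -0.023   0.1826]
[ 0.5201 -0.2761  0.05  ] [0.0378 0.0247 0.1826]
[ 0.4382 -0.2968  0.05  ] [-0.0466  0.0278  0.1826]
[ 0.4281 -0.2495  0.05  ] [-0.0466 -0.0206  0.1826]
cap [ 0.5474 -0.2455  0.03  ] [0.0709 0.0005 0.2026]
```

Emit:
drive_tool(
  rows=[
    {"tx":0,"ty":0.06,"tz":0,"rx":0,"ry":-1.4,"rz":0,"claw":0},
    {"tx":0,"ty":0.06,"tz":1,"rx":0,"ry":-2.8,"rz":0,"claw":0},
    {"tx":0,"ty":0.06,"tz":2,"rx":0,"ry":-4.2,"rz":0,"claw":0},
    {"tx":0,"ty":0.06,"tz":3,"rx":0,"ry":-5.6,"rz":0,"claw":0},
    {"tx":0,"ty":0.06,"tz":4,"rx":0,"ry":-6.67,"rz":0,"claw":0},
    {"tx":0,"ty":0.06,"tz":4,"rx":0,"ry":-6.67,"rz":0,"claw":0},
    {"tx":0,"ty":0.06,"tz":4,"rx":0,"ry":-6.67,"rz":0,"claw":0},
  ],
)

```text
clock: 12.55
tool_pos: [0.4785, -0.2609, 0.1325]
tcp_rot: [-3.14, 0.698, 0.214]
wrist_force: [1.1, -0.1, 1.0]
opening: 0.094
grasp_force: 0.0
```

Emit:
drive_tool(
  rows=[
    {"tx":0.8,"ty":0,"tz":0.95,"rx":0,"ry":0,"rz":0,"claw":0},
    {"tx":1.6,"ty":0,"tz":1.9,"rx":0,"ry":0,"rz":0,"claw":0},
    {"tx":2.4,"ty":0,"tz":2.86,"rx":0,"ry":0,"rz":0,"claw":0},
    {"tx":3,"ty":0,"tz":3.58,"rx":0,"ry":0,"rz":0,"claw":0},
    {"tx":3,"ty":0,"tz":3.58,"rx":0,"ry":0,"rz":0,"claw":60},
    {"tx":3,"ty":0,"tz":3.58,"rx":0,"ry":0,"rz":0,"claw":150},
    {"tx":3,"ty":0,"tz":3.58,"rx":0,"ry":0,"rz":0,"claw":255},
    {"tx":3,"ty":0,"tz":3.58,"rx":0,"ry":0,"rz":0,"claw":255},
    {"tx":3,"ty":0,"tz":3.58,"rx":0,"ry":0,"rz":0,"claw":255},
    {"tx":3,"ty":0,"tz":3.58,"rx":0,"ry":0,"rz":0,"claw":255},
    {"tx":3,"ty":0,"tz":3.58,"rx":0,"ry":0,"rz":0,"claw":255},
    {"tx":3,"ty":0,"tz":3.58,"rx":0,"ry":0,"rz":0,"claw":255},
  ],
  grip_force=30,
)

```text
clock: 13.75
tool_pos: [0.4783, -0.2624, 0.0169]
tcp_rot: [3.141, 0.698, 0.21]
wrist_force: [0.1, 1.2, 4.5]
opening: 0.0498
grasp_force: 29.9
```

Emit:
drive_tool(
  rows=[
    {"tx":-0.6,"ty":0,"tz":-0.8,"rx":0,"ry":0,"rz":0,"claw":255},
    {"tx":-1.3,"ty":0,"tz":-1.6,"rx":0,"ry":0,"rz":0,"claw":255},
    {"tx":-2,"ty":0,"tz":-2.4,"rx":0,"ry":0,"rz":0,"claw":255},
    {"tx":-2.57,"ty":0,"tz":-3.06,"rx":0,"ry":0,"rz":0,"claw":255},
    {"tx":-2.57,"ty":0,"tz":-3.06,"rx":0,"ry":0,"rz":0,"claw":255},
  ],
)

```text
clock: 14.25
tool_pos: [0.4796, -0.2633, 0.1188]
tcp_rot: [3.137, 0.694, 0.207]
wrist_force: [0.2, -0.2, -1.6]
opening: 0.0498
grasp_force: 29.9
```

Emit:
drive_tool(
  rows=[
    {"tx":0,"ty":0,"tz":0,"rx":0,"ry":1.3,"rz":0,"claw":255},
    {"tx":0,"ty":0,"tz":0,"rx":0,"ry":2.6,"rz":0,"claw":255},
    {"tx":0,"ty":0,"tz":0,"rx":0,"ry":3.9,"rz":0,"claw":255},
    {"tx":0,"ty":0,"tz":0,"rx":0,"ry":5.2,"rz":0,"claw":255},
    {"tx":0,"ty":0,"tz":0,"rx":0,"ry":6.5,"rz":0,"claw":255},
    {"tx":0,"ty":0,"tz":0,"rx":0,"ry":7.8,"rz":0,"claw":255},
    {"tx":0,"ty":0,"tz":0,"rx":0,"ry":9.1,"rz":0,"claw":255},
    {"tx":0,"ty":0,"tz":0,"rx":0,"ry":10.4,"rz":0,"claw":255},
    {"tx":0,"ty":0,"tz":0,"rx":0,"ry":11.7,"rz":0,"claw":255},
    {"tx":0,"ty":0,"tz":0,"rx":0,"ry":13,"rz":0,"claw":255},
    {"tx":0,"ty":0,"tz":0,"rx":0,"ry":14.2,"rz":0,"claw":255},
    {"tx":0,"ty":0,"tz":0,"rx":0,"ry":15,"rz":0,"claw":255},
  ],
)

```text
clock: 15.45
tool_pos: [0.4764, -0.2614, 0.114]
tcp_rot: [-3.137, -0.874, 0.205]
wrist_force: [1.0, 0.4, -2.5]
opening: 0.05
grasp_force: 29.9
```

Emit:
drive_tool(
  rows=[
    {"tx":0,"ty":0,"tz":0,"rx":0,"ry":0,"rz":0,"claw":255},
    {"tx":0,"ty":0,"tz":0,"rx":0,"ry":0,"rz":0,"claw":255},
  ],
)

```text
clock: 15.65
tool_pos: [0.4774, -0.2621, 0.115]
tcp_rot: [-3.138, -0.869, 0.207]
wrist_force: [0.8, -0.4, -2.8]
opening: 0.0501
grasp_force: 29.9
```

Emit:
drive_tool(
  rows=[
    {"tx":-0.6,"ty":0,"tz":0.5,"rx":0,"ry":0,"rz":0,"claw":255},
    {"tx":-1.2,"ty":0,"tz":1.0,"rx":0,"ry":0,"rz":0,"claw":255},
    {"tx":-1.7,"ty":0,"tz":1.43,"rx":0,"ry":0,"rz":0,"claw":255},
    {"tx":-1.9,"ty":0,"tz":1.6,"rx":0,"ry":-0.04,"rz":0,"claw":255},
    {"tx":-1.9,"ty":0,"tz":1.6,"rx":0,"ry":0,"rz":0,"claw":255},
    {"tx":-1.9,"ty":0,"tz":1.6,"rx":0,"ry":0,"rz":0,"claw":255},
  ],
)

```text
clock: 16.25
tool_pos: [0.4786, -0.2627, 0.0549]
tcp_rot: [3.14, -0.872, 0.213]
wrist_force: [-0.1, -0.5, -2.3]
opening: 0.0498
grasp_force: 29.9
```

```bash
python3 - <<'E'
from h import *
s=sensors.state(); print(s['tool_pos'],s['tcp_rot'],s['wrist_force'])
a=get_image("scene"); b=get_image("top")
C=cam("scene"); p=w2px(C,[.49,-.26,.06]); q=w2px(cam("top"),[.49,-.26,.06]); print(p,q)
def crop(im,p): u,v=np.clip(p.astype(int),[40,40],[471,343]); print(u,v); return cv2.resize(im[v-40:v+40,u-40:u+40,::-1],(400,400),interpolation=cv2.INTER_CUBIC)
cv2.imwrite("pics/c6.png",np.hstack([crop(a,p),crop(b,q)]))
E
```

```text
[ 0.4786 -0.2627  0.0549] [ 3.1396 -0.8724  0.2125] [-0.0853 -0.539  -2.3336]
[220.352  145.3016] [345.6438 197.0552]
220 145
345 197
```

View pics/c6.png

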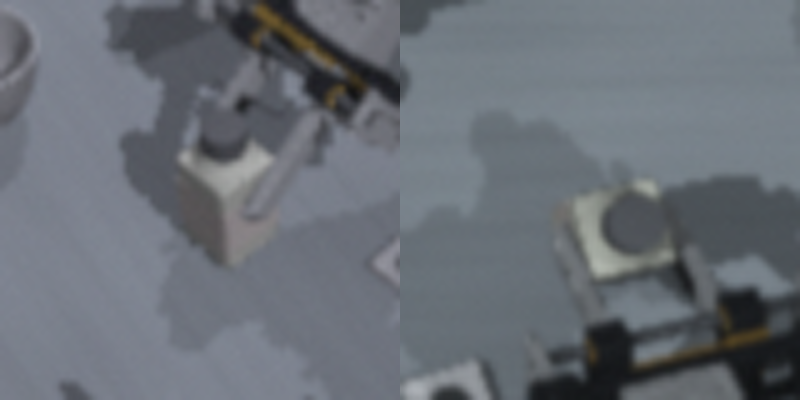

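The bottle is held upright just above the bench (scene crop cap at (222,132), base near (230,265)). I'll lower it the last 9 mm.

Emit:
drive_tool(
  rows=[
    {"tx":-0.1,"ty":0,"tz":0.08,"rx":0,"ry":0,"rz":0,"claw":255},
    {"tx":-0.18,"ty":0,"tz":0.15,"rx":0,"ry":0,"rz":0,"claw":255},
    {"tx":-0.22,"ty":0,"tz":0.18,"rx":0,"ry":0,"rz":0,"claw":255},
    {"tx":-0.22,"ty":0,"tz":0.18,"rx":0,"ry":0,"rz":0,"claw":255},
  ],
)

```text
clock: 16.75
tool_pos: [0.479, -0.2634, 0.0492]
tcp_rot: [3.14, -0.877, 0.212]
wrist_force: [-5.3, 0.7, 10.4]
opening: 0.0495
grasp_force: 30.0
```

Emit:
drive_tool(
  rows=[
    {"tx":0.03,"ty":0,"tz":-0.02,"rx":0,"ry":0,"rz":0,"claw":255},
    {"tx":0.03,"ty":0,"tz":-0.02,"rx":0,"ry":0,"rz":0,"claw":110},
    {"tx":0.03,"ty":0,"tz":-0.02,"rx":0,"ry":0,"rz":0,"claw":60},
    {"tx":0.03,"ty":0,"tz":-0.02,"rx":0,"ry":0,"rz":0,"claw":0},
    {"tx":0.03,"ty":0,"tz":-0.02,"rx":0,"ry":0,"rz":0,"claw":0},
    {"tx":0.03,"ty":0,"tz":-1,"rx":0,"ry":0,"rz":0,"claw":0},
    {"tx":0.03,"ty":0,"tz":-2,"rx":0,"ry":0,"rz":0,"claw":0},
    {"tx":0.03,"ty":0,"tz":-3.5,"rx":0,"ry":0,"rz":0,"claw":0},
    {"tx":0.03,"ty":0,"tz":-5,"rx":0,"ry":0,"rz":0,"claw":0},
    {"tx":0.03,"ty":0,"tz":-5,"rx":0,"ry":0,"rz":0,"claw":0},
    {"tx":0.03,"ty":0,"tz":-5,"rx":0,"ry":0,"rz":0,"claw":0},
  ],
)

```text
clock: 17.85
tool_pos: [0.3847, -0.2827, 0.128]
tcp_rot: [3.14, -0.872, 0.21]
wrist_force: [0.4, 0.4, 0.2]
opening: 0.0939
grasp_force: 0.0
```

Emit:
drive_tool(
  rows=[
    {"tx":1.5,"ty":0,"tz":-1.2,"rx":0,"ry":0,"rz":0,"claw":0},
    {"tx":3.06,"ty":0,"tz":-2.57,"rx":0,"ry":-1.4,"rz":0,"claw":0},
    {"tx":3.06,"ty":0,"tz":-2.57,"rx":0,"ry":-2.8,"rz":0,"claw":0},
    {"tx":3.06,"ty":0,"tz":-2.57,"rx":0,"ry":-4.2,"rz":0,"claw":0},
    {"tx":3.06,"ty":0,"tz":-2.57,"rx":0,"ry":-5.6,"rz":0,"claw":0},
    {"tx":3.06,"ty":0,"tz":-2.57,"rx":0,"ry":-7,"rz":0,"claw":0},
    {"tx":3.06,"ty":0,"tz":-2.57,"rx":0,"ry":-8.33,"rz":0,"claw":0},
    {"tx":3.06,"ty":0,"tz":-2.57,"rx":0,"ry":-8.33,"rz":0,"claw":0},
    {"tx":3.06,"ty":0,"tz":-2.57,"rx":0,"ry":-8.33,"rz":0,"claw":0},
  ],
)

```text
clock: 18.75
tool_pos: [0.3854, -0.2807, 0.2258]
tcp_rot: [-3.138, -0.001, 0.214]
wrist_force: [-0.0, -0.4, -1.2]
opening: 0.0943
grasp_force: 0.0
```

```bash
python3 - <<'E'
from h import *
s=sensors.state(); im=get_image("wrist"); b=get_image("top"); print(s['clock'],s['tool_pos'],s['tcp_rot'])
C=cam("wrist",s);T=cam("top"); p=w2px(C,[.4996,-.259,.12]); q=w2px(T,[.4996,-.259,.12]); print(p,q)
for I,K,pp,r in((im,C,p,(14,32)),(b,T,q,(5,12))):
    u,v=pp.astype(int); x0,y0=max(u-40,0),max(v-40,0); g=cv2.resize(cv2.cvtColor(I[y0:v+40,x0:u+40],cv2.COLOR_RGB2GRAY),None,fx=4,fy=4,interpolation=cv2.INTER_CUBIC)
    c=cv2.HoughCircles(g,cv2.HOUGH_GRADIENT,1,40,param1=80,param2=20,minRadius=r[0]*4,maxRadius=r[1]*4)
    if c is not None:
        for x,y,rr in c[0][:3]: print(x/4+x0,y/4+y0,rr/4,px2w(K,x/4+x0,y/4+y0,.12))
u,v=p.astype(int);x0,y0=max(u-70,0),max(v-60,0)
a=cv2.resize(im[y0:y0+120,x0:x0+140,::-1],(700,600),interpolation=cv2.INTER_CUBIC);cv2.imwrite("pics/c7.png",a)
E
```

```text
18.75 [ 0.3854 -0.2807  0.2258] [-3.1378 -0.0007  0.2136]
[257.4385  57.9128] [349.3819 191.4277]
351.125 201.875 6.15 [ 0.4701 -0.2623  0.12  ]
```

The round cap is found at (351,202) in the top view, i.e. (0.470,-0.262). The grasp geometry agrees. Now I'll regrasp it vertically.

Emit:
drive_tool(
  rows=[
    {"tx":1.2,"ty":0.05,"tz":0,"rx":0,"ry":0,"rz":0,"claw":0},
    {"tx":2.5,"ty":0.05,"tz":0,"rx":0,"ry":0,"rz":0,"claw":0},
    {"tx":3.47,"ty":0.05,"tz":1,"rx":0,"ry":0,"rz":0,"claw":0},
    {"tx":3.47,"ty":0.05,"tz":3,"rx":0,"ry":0,"rz":0,"claw":0},
    {"tx":3.47,"ty":0.05,"tz":5,"rx":0,"ry":0,"rz":0,"claw":0},
    {"tx":3.47,"ty":0.05,"tz":6.85,"rx":0,"ry":0,"rz":0,"claw":0},
    {"tx":3.47,"ty":0.05,"tz":6.85,"rx":0,"ry":0,"rz":0,"claw":100},
    {"tx":3.47,"ty":0.05,"tz":6.85,"rx":0,"ry":0,"rz":0,"claw":200},
    {"tx":3.47,"ty":0.05,"tz":6.85,"rx":0,"ry":0,"rz":0,"claw":255},
    {"tx":3.47,"ty":0.05,"tz":6.85,"rx":0,"ry":0,"rz":0,"claw":255},
    {"tx":3.47,"ty":0.05,"tz":6.85,"rx":0,"ry":0,"rz":0,"claw":255},
    {"tx":3.47,"ty":0.05,"tz":6.85,"rx":0,"ry":0,"rz":0,"claw":255},
  ],
  grip_force=15,
)

```text
clock: 20.05
tool_pos: [0.4705, -0.2657, 0.0579]
tcp_rot: [3.14, -0.001, 0.21]
wrist_force: [-0.3, -0.0, 4.5]
opening: 0.0498
grasp_force: 15.0
```

Emit:
drive_tool(
  rows=[
    {"tx":0,"ty":0,"tz":-1,"rx":0,"ry":0,"rz":0,"claw":255},
    {"tx":0.1,"ty":-1.5,"tz":-2.2,"rx":0,"ry":0,"rz":0.5,"claw":255},
    {"tx":0.2,"ty":-3.2,"tz":-2.2,"rx":0,"ry":0,"rz":1,"claw":255},
    {"tx":0.4,"ty":-5,"tz":-2.2,"rx":0,"ry":0,"rz":1.8,"claw":255},
    {"tx":0.6,"ty":-6.8,"tz":-2.2,"rx":0,"ry":0,"rz":2.74,"claw":255},
    {"tx":0.8,"ty":-8.6,"tz":-2.2,"rx":0,"ry":0,"rz":2.74,"claw":255},
    {"tx":0.97,"ty":-9.98,"tz":-2.2,"rx":0,"ry":0,"rz":2.74,"claw":255},
    {"tx":0.97,"ty":-9.98,"tz":-1.5,"rx":0,"ry":0,"rz":2.74,"claw":255},
    {"tx":0.97,"ty":-9.98,"tz":-0.6,"rx":0,"ry":0,"rz":2.74,"claw":255},
    {"tx":0.97,"ty":-9.98,"tz":-0.1,"rx":0,"ry":0,"rz":2.74,"claw":255},
    {"tx":0.97,"ty":-9.98,"tz":-0.1,"rx":0,"ry":0,"rz":2.74,"claw":255},
    {"tx":0.97,"ty":-9.98,"tz":-0.1,"rx":0,"ry":0,"rz":2.74,"claw":255},
  ],
)

```text
clock: 21.25
tool_pos: [0.4416, -0.0165, 0.0593]
tcp_rot: [3.141, 0.0, -0.077]
wrist_force: [-0.3, 0.3, -1.9]
opening: 0.0499
grasp_force: 15.0
```

Emit:
drive_tool(
  rows=[
    {"tx":0.6,"ty":0,"tz":0,"rx":0,"ry":0,"rz":0,"claw":255},
    {"tx":1.2,"ty":0,"tz":0,"rx":0,"ry":0,"rz":0,"claw":255},
    {"tx":1.8,"ty":0,"tz":0,"rx":0,"ry":0,"rz":0,"claw":255},
    {"tx":2.2,"ty":0,"tz":0,"rx":0,"ry":0,"rz":0,"claw":255},
    {"tx":2.5,"ty":0,"tz":0,"rx":0,"ry":0,"rz":0,"claw":255},
    {"tx":2.8,"ty":0,"tz":0,"rx":0,"ry":0,"rz":0,"claw":255},
    {"tx":3.1,"ty":0,"tz":0,"rx":0,"ry":0,"rz":0,"claw":255},
    {"tx":3.4,"ty":0,"tz":0,"rx":0,"ry":0,"rz":0,"claw":255},
    {"tx":3.6,"ty":0,"tz":0,"rx":0,"ry":0,"rz":0,"claw":255},
  ],
  grip_force=30,
)

```text
clock: 22.15
tool_pos: [0.5312, -0.0231, 0.0588]
tcp_rot: [-3.141, 0.001, -0.077]
wrist_force: [-3.7, -0.0, -0.0]
opening: 0.0497
grasp_force: 30.0
```

Emit:
drive_tool(
  rows=[
    {"tx":0.2,"ty":0,"tz":0,"rx":0,"ry":0,"rz":0,"claw":255},
    {"tx":0.4,"ty":0,"tz":0,"rx":0,"ry":0,"rz":0,"claw":255},
    {"tx":0.6,"ty":0,"tz":0,"rx":0,"ry":0,"rz":0,"claw":255},
    {"tx":0.8,"ty":0,"tz":0,"rx":0,"ry":0,"rz":0,"claw":255},
    {"tx":1.0,"ty":0,"tz":0,"rx":0,"ry":0,"rz":0,"claw":255},
    {"tx":1.2,"ty":0,"tz":0,"rx":0,"ry":0,"rz":0,"claw":255},
    {"tx":1.4,"ty":0,"tz":0,"rx":0,"ry":0,"rz":0,"claw":255},
    {"tx":1.55,"ty":0,"tz":0,"rx":0,"ry":0,"rz":0,"claw":255},
    {"tx":1.65,"ty":0,"tz":0,"rx":0,"ry":0,"rz":0,"claw":255},
    {"tx":1.65,"ty":0,"tz":0,"rx":0,"ry":0,"rz":0,"claw":255},
  ],
)

```text
clock: 23.15
tool_pos: [0.5718, -0.0263, 0.0586]
tcp_rot: [-3.142, 0.002, -0.077]
wrist_force: [-3.8, 0.6, -1.7]
opening: 0.0502
grasp_force: 30.0
```

Emit:
drive_tool(
  rows=[
    {"tx":0,"ty":0,"tz":0.03,"rx":0,"ry":0,"rz":0,"claw":110},
    {"tx":0,"ty":0,"tz":0.03,"rx":0,"ry":0,"rz":0,"claw":50},
    {"tx":0,"ty":0,"tz":0.03,"rx":0,"ry":0,"rz":0,"claw":20},
    {"tx":0,"ty":0,"tz":0.03,"rx":0,"ry":0,"rz":0,"claw":20},
    {"tx":0,"ty":0,"tz":-1,"rx":0,"ry":0,"rz":0,"claw":0},
    {"tx":0,"ty":0,"tz":-2.5,"rx":0,"ry":0,"rz":0,"claw":0},
    {"tx":0,"ty":0,"tz":-4,"rx":0,"ry":0,"rz":0,"claw":0},
    {"tx":-1,"ty":0,"tz":-5,"rx":0,"ry":0,"rz":0,"claw":0},
    {"tx":-2.4,"ty":0,"tz":-5,"rx":0,"ry":0,"rz":0,"claw":200},
    {"tx":-3,"ty":0,"tz":-5,"rx":0,"ry":0,"rz":0,"claw":255},
    {"tx":-3,"ty":0,"tz":-5,"rx":0,"ry":0,"rz":0,"claw":255},
    {"tx":-3,"ty":0,"tz":-5,"rx":0,"ry":0,"rz":0,"claw":255},
  ],
)

```text
clock: 24.35
tool_pos: [0.4982, -0.0207, 0.1845]
tcp_rot: [3.141, -0.001, -0.077]
wrist_force: [0.2, -0.2, 0.1]
opening: 0.0654
grasp_force: 0.0
```

Emit:
drive_tool(
  rows=[
    {"tx":0,"ty":0,"tz":1.5,"rx":0,"ry":0,"rz":0,"claw":255},
    {"tx":0,"ty":0,"tz":3,"rx":0,"ry":0,"rz":0,"claw":255},
    {"tx":0,"ty":0,"tz":4.5,"rx":0,"ry":0,"rz":0,"claw":255},
    {"tx":0,"ty":0,"tz":5.08,"rx":0,"ry":0,"rz":0,"claw":255},
    {"tx":0.2,"ty":0,"tz":5.08,"rx":0,"ry":0,"rz":0,"claw":255},
    {"tx":0.5,"ty":0,"tz":5.08,"rx":0,"ry":0,"rz":0,"claw":255},
    {"tx":0.8,"ty":0,"tz":5.08,"rx":0,"ry":0,"rz":0,"claw":255},
    {"tx":1.1,"ty":0,"tz":5.08,"rx":0,"ry":0,"rz":0,"claw":255},
    {"tx":1.1,"ty":0,"tz":5.08,"rx":0,"ry":0,"rz":0,"claw":255},
  ],
)

```text
clock: 25.25
tool_pos: [0.5271, -0.0231, 0.0584]
tcp_rot: [3.141, -0.003, -0.076]
wrist_force: [0.5, -0.3, -0.2]
opening: 0.0003
grasp_force: 0.0
```

Emit:
drive_tool(
  rows=[
    {"tx":0.2,"ty":0,"tz":0,"rx":0,"ry":0,"rz":0,"claw":255},
    {"tx":0.4,"ty":0,"tz":0,"rx":0,"ry":0,"rz":0,"claw":255},
    {"tx":0.55,"ty":0,"tz":0,"rx":0,"ry":0,"rz":0,"claw":255},
    {"tx":0.7,"ty":0,"tz":0,"rx":0,"ry":0,"rz":0,"claw":255},
    {"tx":0.85,"ty":0,"tz":0,"rx":0,"ry":0,"rz":0,"claw":255},
    {"tx":1.0,"ty":0,"tz":0,"rx":0,"ry":0,"rz":0,"claw":255},
    {"tx":1.1,"ty":0,"tz":0,"rx":0,"ry":0,"rz":0,"claw":255},
    {"tx":1.1,"ty":0,"tz":0,"rx":0,"ry":0,"rz":0,"claw":255},
  ],
)

```text
clock: 26.05
tool_pos: [0.5505, -0.0244, 0.0566]
tcp_rot: [-3.141, 0.006, -0.076]
wrist_force: [-7.1, 0.7, 5.2]
opening: 0.0003
grasp_force: 3.5
```

Emit:
drive_tool(
  rows=[
    {"tx":0.08,"ty":0,"tz":0,"rx":0,"ry":0,"rz":0,"claw":255},
    {"tx":0.16,"ty":0,"tz":0,"rx":0,"ry":0,"rz":0,"claw":255},
    {"tx":0.24,"ty":0,"tz":0,"rx":0,"ry":0,"rz":0,"claw":255},
    {"tx":0.24,"ty":0,"tz":0,"rx":0,"ry":0,"rz":0,"claw":255},
  ],
)

```text
clock: 26.45
tool_pos: [0.554, -0.0245, 0.0564]
tcp_rot: [-3.141, 0.013, -0.076]
wrist_force: [-16.6, 1.1, 12.0]
opening: 0.0006
grasp_force: 8.3
```

```bash
python3 - <<'E'
from h import *
a=get_image("scene"); b=get_image("top"); w=get_image("wrist")
p=w2px(cam("scene"),[.62,-.03,.05]).astype(int); q=w2px(cam("top"),[.62,-.03,.08]).astype(int); print(p,q)
crop=lambda im,p:cv2.resize(im[p[1]-37:p[1]+38,p[0]-50:p[0]+50,::-1],(400,300),interpolation=cv2.INTER_CUBIC)
o=np.vstack([np.hstack([crop(a,p),crop(b,q)]),np.hstack([cv2.resize(w[:,:,::-1],(400,300)),cv2.resize(w[0:150,156:356,::-1],(400,300))])])
cv2.imwrite("pics/f8.png",o)
E
```

```text
[220 211] [266 154]
```

View pics/f8.png

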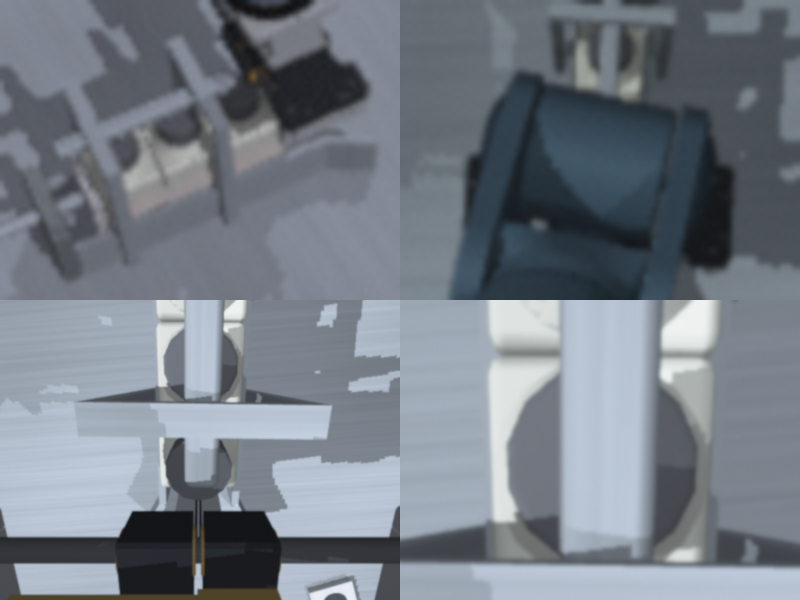

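```bash
python3 - <<'E'
from h import *
s=sensors.state(); C=cam("wrist",s); print(s['clock'],s['tool_pos'],s['tcp_rot'],s['wrist_force'],s['wrist_torque'])
o=np.array([.532,-.0235]); c,n=np.cos(-.077),np.sin(-.077)
def L(u,v,z): d=px2w(C,u,v,z)[:2]-o; return np.array([c*d[0]+n*d[1],-n*d[0]+c*d[1]])
print("cap3 rear+17",L(254.7,256,.12)+[.017,0],"cap2",L(257,82,.12),"gap12",L(257,27,.088), "bar front top",L(257,(482-300)*1.28,.142))
print("arch top x",L(257,(404-300)*1.28,.15),L(257,(437-300)*1.28,.15))
E
```

```text
26.6 [ 0.554  -0.0245  0.0564] [-3.1409  0.0121 -0.076 ] [-16.7088   0.7595  12.7528] [ 0.1272  2.6879 -0.0597]
cap3 rear+17 [0.0581 0.0003] cap2 [ 0.1079 -0.0004] gap12 [ 0.1318 -0.0006] bar front top [ 0.0608 -0.0004]
arch top x [ 0.0932 -0.0002] [ 0.0816 -0.0002]
```

The row looks tight and upright: cap 2 at lane x≈108 mm, cap 3 at ≈58 mm. I'll push a bit harder to confirm the stop.

Emit:
drive_tool(
  rows=[
    {"tx":0.08,"ty":0,"tz":-0.05,"rx":0,"ry":0,"rz":0,"claw":255},
    {"tx":0.16,"ty":0,"tz":-0.05,"rx":0,"ry":0,"rz":0,"claw":255},
    {"tx":0.16,"ty":0,"tz":-0.05,"rx":0,"ry":0,"rz":0,"claw":255},
    {"tx":0.16,"ty":0,"tz":-0.05,"rx":0,"ry":0,"rz":0,"claw":255},
  ],
)

```text
clock: 27.0
tool_pos: [0.5539, -0.0241, 0.0565]
tcp_rot: [-3.14, 0.023, -0.075]
wrist_force: [-27.4, 1.3, 17.9]
opening: 0.0004
grasp_force: 14.0
```

Emit:
drive_tool(
  rows=[
    {"tx":-0.2,"ty":0,"tz":0,"rx":0,"ry":0,"rz":0,"claw":255},
    {"tx":-0.6,"ty":0,"tz":0,"rx":0,"ry":0,"rz":0,"claw":255},
    {"tx":-1.5,"ty":0,"tz":0,"rx":0,"ry":0,"rz":0,"claw":255},
    {"tx":-2.5,"ty":0,"tz":-1.5,"rx":0,"ry":0,"rz":0,"claw":255},
    {"tx":-2.5,"ty":1,"tz":-3.5,"rx":0,"ry":0,"rz":0,"claw":255},
    {"tx":-2.5,"ty":2.5,"tz":-5,"rx":0,"ry":0,"rz":0,"claw":255},
    {"tx":-2.5,"ty":4.5,"tz":-6,"rx":0,"ry":0,"rz":0,"claw":255},
    {"tx":-2.5,"ty":6.5,"tz":-6,"rx":0,"ry":0,"rz":0,"claw":255},
    {"tx":-2.5,"ty":8,"tz":-6,"rx":0,"ry":0,"rz":0,"claw":255},
    {"tx":-2.5,"ty":8,"tz":-6,"rx":0,"ry":0,"rz":0,"claw":255},
    {"tx":-2.5,"ty":8,"tz":-6,"rx":0,"ry":0,"rz":0,"claw":255},
  ],
)

```text
clock: 28.1
tool_pos: [0.4845, -0.2208, 0.2083]
tcp_rot: [-3.141, -0.0, -0.079]
wrist_force: [-0.6, -0.0, -0.4]
opening: 0.0005
grasp_force: 0.0
```

```bash
python3 - <<'E'
from h import *
s=sensors.state(); print(s['clock'],s['tool_pos'],s['wrist_force'])
b=get_image("top"); cv2.imwrite("pics/top9.png",b[:,:,::-1]); a=cv2.imread("pics/top0.png")[:,:,::-1]
C=cam("top")
o=np.array([.532,-.0235]); c,n=np.cos(-.077),np.sin(-.077)
def W(x,y,z): return [o[0]+c*x-n*y,o[1]+n*x+c*y,z]
# brightness profile along lane at y=+-15 mm on plane z=.085
for im,nm in((a,"before"),(b,"after")):
  g=cv2.cvtColor(np.ascontiguousarray(im),cv2.COLOR_RGB2GRAY)
  for y in(-.017,.017):
    m=np.array([w2px(C,W(x,y,.085)) for x in np.arange(.02,.215,.005)],np.float32)
    print(nm,y,cv2.remap(g,m[:,:1],m[:,1:],cv2.INTER_LINEAR).ravel())
E
```

```text
28.1 [ 0.4845 -0.2208  0.2083] [-0.6293 -0.001  -0.4146]
before -0.017 [ 95  99 101  98  96  98 100 101 101  99  95  83  62  68  90  93 118 117
 100  72  67  70  93 146 113  94  95  72  60  67  90  96  87  94 116 110
  68  48  80]
before 0.017 [ 60  60  68  73  75  75  76  75  76  75  76  76  76  76  75  89 117 116
  91  63  58  62  83 134 117  63  60  61  71  72  71  71  70  82 115 111
  66  40  61]
after -0.017 [ 85  79  94 147 156 110  78  70  69  70  75  86 114 127 123  88 106 104
  76  62  67  81 109 138 124  89  71  62  56  54  58  72  80  83 105 100
  62  47  84]
after 0.017 [ 74  82 104 154 167 152 138 111 100  95 101 124 128 112  86  84 106 110
 111 108 112 127 129 129 152 152 149 136 114 114 101  81  82  86 104 100
  62  41  61]
```

Correcting for the bias on the arches at known positions (90 and 175 mm, both read about 2.5 mm short), the bottle centres come out at about 60 and 110 mm, so the follower is fully back. The push also stopped advancing at 27 N. Handing in.

```bash
python3 -c "
from bench import bot
print(bot.job_done())"
```

```text
the job is handed in; nothing more can be done
None
```

The job is handed in, with no verdict shown: the fallen bottle was stood up and let go, and all three bottles are upright in a tight row between the rails. The backing plate was not visible at the end, but it should be fully back, since the bottles measure at about 60, 110 and 160 mm and the row would not move further at 27 N.

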